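# Tap the touch gauges in measuring order

### The job

Set the three touch gauges for the next inspection: with a fingertip, lightly push down the plunger with the flat disc head first, then the one with the metal ball head, then the bare straight pin, each by about 6 mm and never to its stop; they stay where you leave them. Touch the gauges with the fingers only, do not lift, tip or shift their stands, and leave everything else on the table alone.

Things in the scene. Friction and masses are not known exactly. Their poses are not given: they have to be found in the camera images.
- gauge_disc: loose touch gauge: hexagonal dark steel foot about 69 mm over its corners and 16 mm thick, dark steel upright 26 mm across with a 32 mm collar on top, ending 80 mm above the table, 0.7 kg give or take; out of its collar stands a bright aluminium plunger whose head is a wide flat disc 44 mm across and 7 mm thick. Origin under the centre of the foot, z up along the plunger
- top_disc (a point): centre of the flat top of the disc, 106 mm above the table with the plunger raised; it sinks with the plunger and is where to press, straight down
- plunger_disc (a joint): how far this plunger is pushed down, in m: 0 fully raised (as at the start), 0.014 at its stop. Friction holds it wherever it is left, it does not spring back; it moves under about 4 N at the top rising to 7.5 N at the stop
- gauge_ball: loose touch gauge: hexagonal dark steel foot about 69 mm over its corners and 16 mm thick, dark steel upright 26 mm across with a 32 mm collar on top, ending 90 mm above the table, 0.7 kg give or take; out of its collar stands a bright aluminium plunger whose head is a bare metal ball 26 mm across. Origin under the centre of the foot, z up along the plunger
- top_ball (a point): centre of the highest point of the ball, 134 mm above the table with the plunger raised; it sinks with the plunger and is where to press, straight down
- plunger_ball (a joint): how far this plunger is pushed down, in m: 0 fully raised (as at the start), 0.014 at its stop. Friction holds it wherever it is left, it does not spring back; it moves under about 4 N at the top rising to 7.5 N at the stop
- gauge_pin: loose touch gauge: hexagonal dark steel foot about 69 mm over its corners and 16 mm thick, dark steel upright 26 mm across with a 32 mm collar on top, ending 96 mm above the table, 0.7 kg give or take; out of its collar stands a bright aluminium plunger without any head: a bare straight rod 10 mm across with a flat end. Origin under the centre of the foot, z up along the plunger
- top_pin (a point): centre of the flat end of the rod, 126 mm above the table with the plunger raised; it sinks with the plunger and is where to press, straight down
- plunger_pin (a joint): how far this plunger is pushed down, in m: 0 fully raised (as at the start), 0.014 at its stop. Friction holds it wherever it is left, it does not spring back; it moves under about 4 N at the top rising to 7.5 N at the stop
- v_block: loose bystander, dark steel V-block 44 x 36 mm, 33 mm tall; origin under its centre
- plug_gauge: loose bystander, steel plug gauge standing on end, 32 mm wide, 72 mm tall; origin under its centre
- ring_gauge: loose bystander, dark steel ring 60 mm across, 18 mm tall; origin under its centre
- gauge_block: loose bystander, upright steel gauge block 34 x 12 mm, 45 mm tall; origin under its centre
- magnet_base: loose bystander, block 55 x 50 mm with a round red switch on its front and a black handle, 79 mm tall; origin under its centre
- ball_stand: loose bystander, one-piece calibration ball stand: round foot 60 mm across, thin tapered post, white 25 mm ball on top, 160 mm tall in all; no hexagonal foot, no plunger; NOT one of the gauges; origin under its centre
- bracket: loose bystander, small aluminium angle bracket 60 x 40 mm, 48 mm tall; origin under its centre

How it is judged:
By the outcome, as a careful person would: the job done as asked, in the order asked, and still so for the second after the job is handed in, with the robot touching nothing.
It also fails if it takes over 43 s, if anything falls off the work surface, if the arm or the gripper's body presses on something with over 40 N, if the wrist force passes 120 N, or if a joint passes its speed limit or range.

### The arm

A 6-joint arm with a two-finger parallel gripper is mounted at the origin on the work surface. World frame = base frame: x ahead of the robot, y to its left, z up, the work surface at z = 0. Lengths are in m, angles in rad, forces in N, time in s.
With the tool pointing down it reaches from about 0.25 to 0.775 m from the base axis. Payload 4 kg.
Tool frame: the origin (TCP) lies midway between the tips of the shut fingers; the grasp point (between the pads) lies robot.tcp_to_grasp behind it (robot.tcp_to_grasp is the distance from the TCP to the grasp point, in m); y points along the fingers, x is the direction in which the jaws open and shut, and the axes are right-handed (so a half turn about y gives the same grasp; the last joint's range is limited). The gripper opens to 94 mm and grips with 3 to 60 N. Pads are 16 mm wide; open, the fingers measure 119 mm over their backs; the gripper's body (75 mm by 177 mm) begins 78 mm behind the grasp point.
Start: joints at [-1.39, 0.087, 1.371, -0, 1.684, -0.103], TCP at [0.154, -0.528, 0.184] pointing down, gripper open.
Joint ranges: [-3.1, 3.1], [-0.76, 2.03], [0.27, 2.55], [-1.08, 4.22], [0.17, 2.65], [-2.57, 2.57]. Speed limits (rad/s): [2.79, 2.79, 3.14, 3.14, 3.14, 3.14].

### API

Orientations are given as [roll, pitch, yaw] about the fixed x, y, z axes, in that order (R = Rz(yaw) Ry(pitch) Rx(roll)).
In Python, from bench import robot gives the robot as it stands.
- The arm moves only by the tool arm_command, never from a script. Its argument "series" is text: rows parted by semicolons, each of 7 numbers parted by spaces: the turn, a rotation vector about the tool's x, y, z in rad, then the shift along the tool's x, y, z in m, then the finger opening in m, from 0 to 0.094. A call has 1 to 12 rows; each row shifts and turns the pose as measured when the row begins, along the tool's axes as they then stand; what a row does not reach is not made up. A row lasts 1/10 s, in which the tool goes at most 50 mm and 8.59 degrees, less where a joint would pass 70% of its speed; a pose out of reach is approached as far as the arm can. A call with a gripper value outside its range is refused whole. The fingers move at their own pace and stop on an object; the grip force is fixed at half the most. Time passes only in rows, so rows that do not move let the fingers close. It gives the time, the measured TCP pose, the force and the opening at its end, in the units of the state.
- robot.get_obs(): the state, without advancing time (a new reading comes with each control period).
- robot.snapshot(name): name is "scene" or "top"; returns the picture (480x640x3 uint8, blue, green, red); there is no depth.
- robot.camera_params(name): a dict with "fx", "fy", "cx", "cy" (pixels), "extrinsics" (4x4, takes a point from camera to world coordinates). Camera axes: x right, y up, looking along -z (the intrinsics and any distortion apply to the point x, -y, -z); pixel columns grow to the right and rows downward; lengths in m; the calibration is good to about 2 mm. A picture is of the moment at which its call begins. camera_params takes no time and is no camera call.
- robot.close_job(): hands the job in, once; it reports no verdict.
Trained networks look in the newest picture that a camera, given by its name, has taken for a name from the list of things; names that differ only in an ending like _2 or _b are one class to them, and where a whole thing is asked for, a point or a joint stands for the part that bears it (a point fixed in the world has none). Each returns a list of dicts, best first, with "score" (0 to 1); they miss things now and then, are a little off and sometimes report something else, mostly with a low value. They report only what shows in the picture. A call takes as long as a camera call.
- robot.spot_in(camera, target): "centre" ([x, y, z] in m, in the coordinates of the camera as it stood for that picture, good to about 4 mm: the middle of the surface that is visible of it).
The state is a dict: "time": time; "joint_positions": joint angles; "qvel": joint speeds; "joint_torque": joint torques, N m; "tool_pos": TCP position; "ee_rot": TCP orientation; "wrist_force": force on the tool from outside, world axes, zero at the start; "wrist_torque": the same for the moment, N m; "width": finger opening in m.
Only numpy, scipy, OpenCV 4.12 (cv2) and the standard library are available. Lean on these libraries where they do the work, as an engineer would, in place of code of your own. Each camera call takes 0.05 s, during which the arm holds its last target.

## Working session

There is one attempt and no reset: what is moved stays moved. The work goes in short steps, Python scripts to look and compute and a tool call to move; the robot and the scene stay as the last step left them, time stands still between calls to the robot, and variables do not carry over. Pictures are saved under pics/ and viewed, and the job is handed in when it is done.

Besides the shell and the picture viewer there is one more tool, called after "Emit:" as name(argument=value, ...), one argument or row to a line, values as JSON. arm_command: Moves the arm, as the interface text tells. Its arguments: {"type":"object","properties":{"series":{"type":"string"}},"required":["series"]}

```bash
mkdir -p pics
cat > h.py <<'E'
from bench import robot
import numpy as np, cv2
def w(cam,p):
    E=np.array(robot.camera_params(cam)["extrinsics"]); return (E@np.append(p,1))[:3]
def proj(cam,P):
    c=robot.camera_params(cam);E=np.array(c["extrinsics"]);q=np.linalg.inv(E)@np.append(P,1)
    return c["cx"]+c["fx"]*q[0]/-q[2], c["cy"]+c["fy"]*(-q[1])/-q[2]
def ray_z(cam,u,v,z):
    c=robot.camera_params(cam);E=np.array(c["extrinsics"])
    d=E[:3,:3]@np.array([(u-c["cx"])/c["fx"],-(v-c["cy"])/c["fy"],-1]);o=E[:3,3]
    return o+d*(z-o[2])/d[2]
E
python3 - <<'E'
from h import *
print(robot.get_obs())
for c in("scene","top"):
    cv2.imwrite(f"pics/{c}0.png",robot.snapshot(c)); print(c,robot.camera_params(c))
    for t in("top_disc","top_ball","top_pin"):
        for d in robot.spot_in(c,t)[:3]: print(c,t,d["score"],w(c,d["centre"]).round(4),np.round(proj(c,w(c,d["centre"])),1))
E
```

```text
{'time': 0.0, 'joint_positions': array([-1.39007418e+00,  8.79231141e-02,  1.37220132e+00, -1.11654684e-05,
        1.68362188e+00, -1.03113436e-01]), 'qvel': array([ 0.00187308, -0.00028086,  0.00036372, -0.00135082,  0.00105619,
        0.00020828]), 'joint_torque': array([ 4.24202690e-04, -3.40184104e+01, -3.02423036e+01,  7.18830340e-02,
        3.30396811e-02, -1.68056627e-04]), 'tool_pos': array([ 0.15390028, -0.52741744,  0.18314853]), 'ee_rot': array([-1.57058569,  0.00214336, -1.28696177]), 'wrist_force': array([-0.25757744, -0.94208163, -0.08160662]), 'wrist_torque': array([ 0.00978213,  0.02064091, -0.01813946]), 'width': 0.09416057461257492}
scene {'fx': 438.92725340996753, 'fy': 438.92725340996753, 'cx': 319.47375825256654, 'cy': 238.88213058469339, 'extrinsics': array([[-0.09927709, -0.70637292,  0.70084332,  1.04972137],
       [ 0.99505755, -0.06896658,  0.07144293,  0.05607224],
       [-0.00213058,  0.70447208,  0.7097285 ,  0.60523492],
       [ 0.        ,  0.        ,  0.        ,  1.        ]])}
scene top_disc 0.63 [ 0.5513 -0.033   0.1083] [295.9 233.9]
scene top_ball 0.8 [0.4613 0.2257 0.1229] [454.4 200.9]
top {'fx': 488.4906545193224, 'fy': 488.4906545193224, 'cx': 320.41270295837734, 'cy': 249.29653104182734, 'extrinsics': array([[-0.00305572,  0.9931307 , -0.11697037,  0.45789865],
       [-0.99998865, -0.00260713,  0.00398781, -0.00465176],
       [ 0.00365546,  0.11698123,  0.9931274 ,  0.97528292],
       [ 0.        ,  0.        ,  0.        ,  1.        ]])}
top top_disc 0.89 [ 0.5514 -0.0349  0.103 ] [335.3 254.4]
top top_ball 0.59 [0.4516 0.2277 0.134 ] [182.5 311. ]
top top_pin 0.64 [ 0.4956 -0.2231  0.1258] [444.2 284.6]
top top_pin 0.31 [0.5332 0.1156 0.0258] [256.7 268.1]
```

View pics/scene0.png

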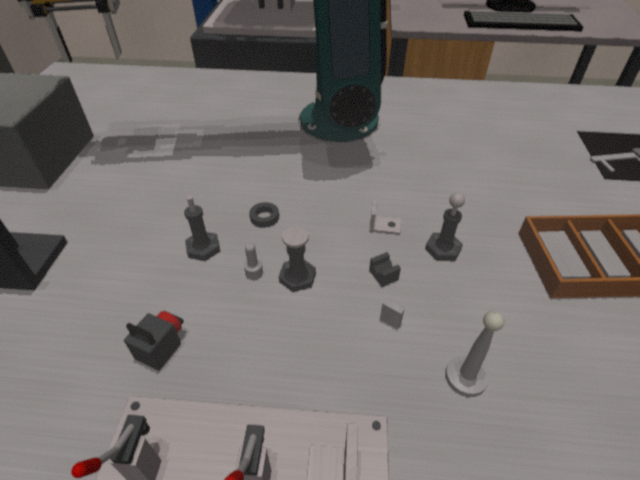

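View pics/top0.png

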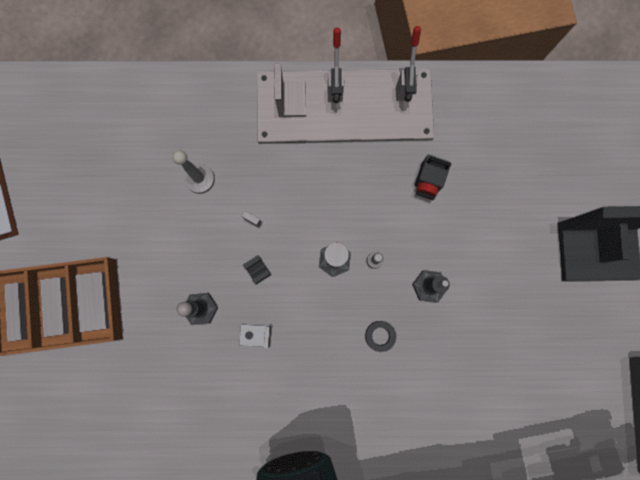

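The scene view shows the disc gauge at (294,237), the ball gauge at (457,200) and the pin gauge at (191,199). In the top view their heads are at (336,254), (184,309) and (444,283). The white ball stand is elsewhere, at (492,321) in the scene view. I'll refine the positions by zooming in and using the known heights.

Run:
```python
from h import *
t=cv2.imread("pics/top0.png"); s=cv2.imread("pics/scene0.png")
def crop(im,u,v,r=22): return cv2.resize(im[v-r:v+r,u-r:u+r],(264,264),interpolation=cv2.INTER_NEAREST)
a=np.hstack([crop(t,336,254),crop(t,184,309),crop(t,444,283)]);b=np.hstack([crop(s,294,237),crop(s,457,200),crop(s,191,199)])
cv2.imwrite("pics/zoom.png",np.vstack([a,b]))
```

```text
(no output)
```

View pics/zoom.png

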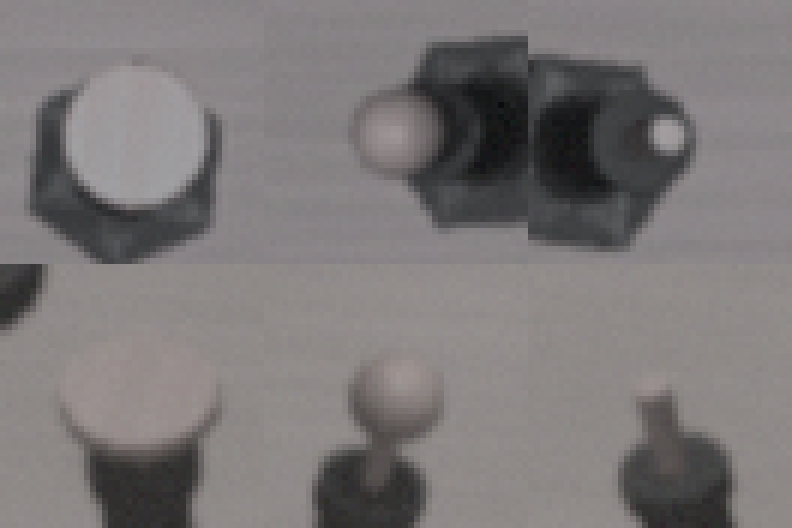

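Run:
```python
from h import *
for n,z,a,b in(("disc",.106,(336.4,254.2),(294.7,234.7)),("ball",.121,(183.7,308.6),(456.7,199.3)),("pin",.126,(444.2,283),(189.7,196.3))):
    print(n,ray_z("top",*a,z).round(4),ray_z("scene",*b,z).round(4))
# foot check: top view foot centres
for n,a in(("ball",(200,309)),("pin",(430.5,286)),("disc",(335,260))): print(n,ray_z("top",*a,.012).round(4))
for t in ("top_pin","top_ball","top_disc"): 
    for c in("top","scene"):
        for d in robot.spot_in(c,t)[:2]: print(t,c,d["score"],w(c,d["centre"]).round(4))
o=robot.get_obs()
from scipy.spatial.transform import Rotation as R
print(R.from_euler("xyz",o["ee_rot"]).as_matrix().round(3),robot.tcp_to_grasp if hasattr(robot,"tcp_to_grasp") else "")
```

```text
disc [ 0.5514 -0.0367  0.106 ] [ 0.5511 -0.035   0.106 ]
ball [0.4556 0.2293 0.121 ] [0.4542 0.2308 0.121 ]
pin [ 0.4984 -0.223   0.126 ] [ 0.4962 -0.2224  0.126 ]
ball [0.4544 0.2273 0.012 ]
pin [ 0.498  -0.2251  0.012 ]
disc [ 0.5499 -0.0373  0.012 ]
top_pin top 0.64 [ 0.4956 -0.2231  0.1258]
top_pin top 0.31 [0.5332 0.1156 0.0258]
top_ball top 0.59 [0.4516 0.2277 0.134 ]
top_ball scene 0.8 [0.4613 0.2257 0.1229]
top_disc top 0.89 [ 0.5514 -0.0349  0.103 ]
top_disc scene 0.63 [ 0.5513 -0.033   0.1083]
[[ 0.28  0.    0.96]
 [-0.96 -0.    0.28]
 [ 0.   -1.   -0.  ]] 0.0188
```

Emit:
arm_command(
  series="0 0 0 -0.012 0 0.017 0; 0 0 0 -0.024 0 0.034 0; 0 0 0 -0.024 0 0.034 0; 0 0 0 -0.024 0 0.034 0; 0 0 0 -0.024 0 0.034 0; 0 0 0 -0.024 0 0.034 0; 0 0 0 -0.024 0 0.034 0; 0 0 0 -0.024 0 0.034 0; 0 0 0 -0.024 0 0.034 0; 0 0 0 -0.024 0 0.034 0; 0 0 0 -0.024 0 0.034 0; 0 0 0 0 0 0 0",
)

```text
time: 1.9
tool_pos: [0.4375, -0.1617, 0.1857]
ee_rot: [-1.563, 0.001, -1.285]
wrist_force: [-0.0, 0.1, -0.7]
width: 0.002
```

```bash
cat >> h.py <<'E'
from scipy.spatial.transform import Rotation as R
T={"disc":(.551,-.036,.106),"ball":(.455,.230,.134),"pin":(.497,-.223,.126)}
def go(n,z=None):
    o=robot.get_obs();r=R.from_euler("xyz",o["ee_rot"]);t=np.array(T[n]); 
    if z is not None:t[2]=z
    d=t-o["tool_pos"]
    down=R.from_matrix(np.column_stack([(np.cos(o["ee_rot"][2]),np.sin(o["ee_rot"][2]),0),(0,0,-1),(-np.sin(o["ee_rot"][2]),np.cos(o["ee_rot"][2]),0)]))
    print("t",round(o["time"],2),"tcp",o["tool_pos"].round(4),"d tool",r.inv().apply(d).round(4),"tilt fix",(r.inv()*down).as_rotvec().round(3),"F",o["wrist_force"].round(2),"w",round(o["width"],4))
E
python3 -c "
from h import *;go('disc',.15)"
```

```text
t 1.9 tcp [ 0.4375 -0.1617  0.1857] d tool [-0.0886  0.037   0.1441] tilt fix [-0.008 -0.    -0.001] F [-0.01  0.06 -0.71] w 0.002
```

Emit:
arm_command(
  series="-0.008 0 0 -0.02 0 0.032 0; 0 0 0 -0.02 0 0.032 0; 0 0 0 -0.02 0 0.032 0; 0 0 0 -0.015 0.01 0.025 0; 0 0 0 -0.012 0.01 0.02 0; 0 0 0 0 0.01 0 0; 0 0 0 0 0 0 0; 0 0 0 0 0 0 0",
)

```text
time: 2.7
tool_pos: [0.5476, -0.0326, 0.1563]
ee_rot: [-1.572, -0.002, -1.284]
wrist_force: [-0.7, -0.3, 0.6]
width: 0.0008
```

```bash
python3 -c "
from h import *;go('disc')
cv2.imwrite('pics/s1.png',robot.snapshot('scene'));cv2.imwrite('pics/t1.png',robot.snapshot('top'))"
```

```text
t 2.7 tcp [ 0.5476 -0.0326  0.1563] d tool [0.0042 0.0503 0.0023] tilt fix [ 0.001 -0.     0.002] F [-0.66 -0.29  0.62] w 0.0008
```

View pics/s1.png

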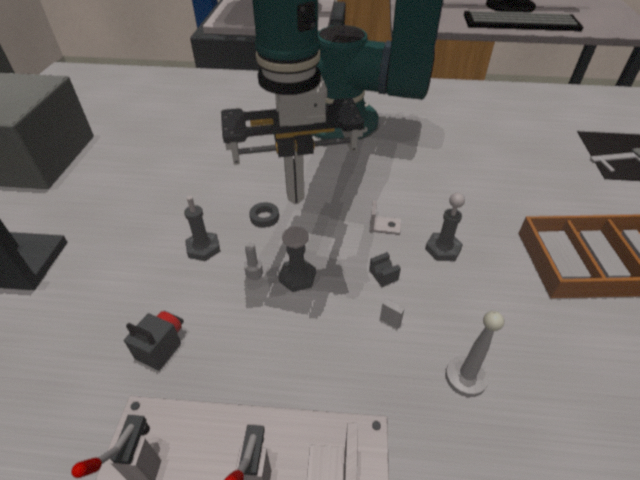

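The closed fingertips are above the disc, with the tip at (295,203). I'll descend next.

Emit:
arm_command(
  series="0 0 0 0.002 0.012 0.001 0; 0 0 0 0.001 0.012 0.001 0; 0 0 0 0.001 0.012 0 0; 0 0 0 0 0.006 0 0; 0 0 0 0 0 0 0; 0 0 0 0 0 0 0",
)

```text
time: 3.4
tool_pos: [0.5499, -0.0391, 0.1113]
ee_rot: [-1.572, -0.002, -1.289]
wrist_force: [1.3, -1.0, 0.8]
width: 0.0006
```

```bash
python3 -c "
from h import *;go('disc')"
```

```text
t 3.4 tcp [ 0.5499 -0.0391  0.1113] d tool [-0.0027  0.0053  0.0019] tilt fix [ 0.001 -0.     0.002] F [ 1.26 -0.98  0.76] w 0.0006
```

Emit:
arm_command(
  series="0 0 0 -0.002 0.001 0.001 0; 0 0 0 0 0.002 0 0; 0 0 0 0 0 0 0",
)

```text
time: 3.7
tool_pos: [0.551, -0.0365, 0.1089]
ee_rot: [-1.57, -0.003, -1.289]
wrist_force: [-0.3, 0.6, 0.2]
width: 0.0001
```

Emit:
arm_command(
  series="0 0 0 0 0.001 0 0; 0 0 0 0 0 0 0",
)

```text
time: 3.9
tool_pos: [0.5513, -0.0364, 0.1084]
ee_rot: [-1.569, -0.003, -1.289]
wrist_force: [-0.7, -0.5, 0.3]
width: 0.0005
```

Emit:
arm_command(
  series="0 0 0 0 0.001 0 0; 0 0 0 0 0 0 0",
)

```text
time: 4.1
tool_pos: [0.5515, -0.0364, 0.1076]
ee_rot: [-1.568, -0.004, -1.288]
wrist_force: [-0.0, 0.0, 0.3]
width: 0.0003
```

```bash
python3 -c "
from h import *;go('disc')"
```

```text
t 4.1 tcp [ 0.5515 -0.0364  0.1076] d tool [-0.0006  0.0016 -0.0004] tilt fix [-0.002  0.     0.004] F [-0.03  0.01  0.25] w 0.0003
```

Emit:
arm_command(
  series="0 0 0 0 0.001 0 0; 0 0 0 0 0 0 0",
)

```text
time: 4.3
tool_pos: [0.5516, -0.0365, 0.1066]
ee_rot: [-1.568, -0.004, -1.289]
wrist_force: [1.1, -0.1, -1.1]
width: 0.0005
```

Emit:
arm_command(
  series="0 0 0 0 0.001 0 0; 0 0 0 0 0 0 0",
)

```text
time: 4.5
tool_pos: [0.5516, -0.0365, 0.1055]
ee_rot: [-1.568, -0.004, -1.289]
wrist_force: [-0.2, 0.3, 0.4]
width: 0.0006
```

Emit:
arm_command(
  series="0 0 0 0 0.001 0 0; 0 0 0 0 0 0 0",
)

```text
time: 4.7
tool_pos: [0.5515, -0.0365, 0.1044]
ee_rot: [-1.569, -0.004, -1.289]
wrist_force: [0.2, -0.2, -0.3]
width: 0.0007
```

Emit:
arm_command(
  series="0 0 0 0 0.001 0 0; 0 0 0 0 0 0 0",
)

```text
time: 4.9
tool_pos: [0.5515, -0.0365, 0.1033]
ee_rot: [-1.569, -0.004, -1.289]
wrist_force: [-0.2, -0.6, -0.7]
width: 0.0003
```

Emit:
arm_command(
  series="0 0 0 0 0.001 0 0; 0 0 0 0 0 0 0",
)

```text
time: 5.1
tool_pos: [0.5515, -0.0365, 0.1022]
ee_rot: [-1.569, -0.004, -1.289]
wrist_force: [-0.6, 0.5, 0.5]
width: 0.0006
```

Emit:
arm_command(
  series="0 0 0 0 0.001 0 0; 0 0 0 0 0 0 0",
)

```text
time: 5.3
tool_pos: [0.5515, -0.0366, 0.1011]
ee_rot: [-1.569, -0.004, -1.289]
wrist_force: [-0.3, 0.0, -0.0]
width: 0.0003
```

Run:
```python
from h import *
go('disc')
s=robot.snapshot('scene');cv2.imwrite('pics/s2.png',cv2.resize(s[150:300,220:380],None,fx=5,fy=5)[:600])
```

```text
t 5.3 tcp [ 0.5515 -0.0366  0.1011] d tool [-0.0007 -0.0049 -0.0003] tilt fix [-0.002  0.     0.004] F [-0.31  0.02 -0.02] w 0.0003
```

View pics/s2.png

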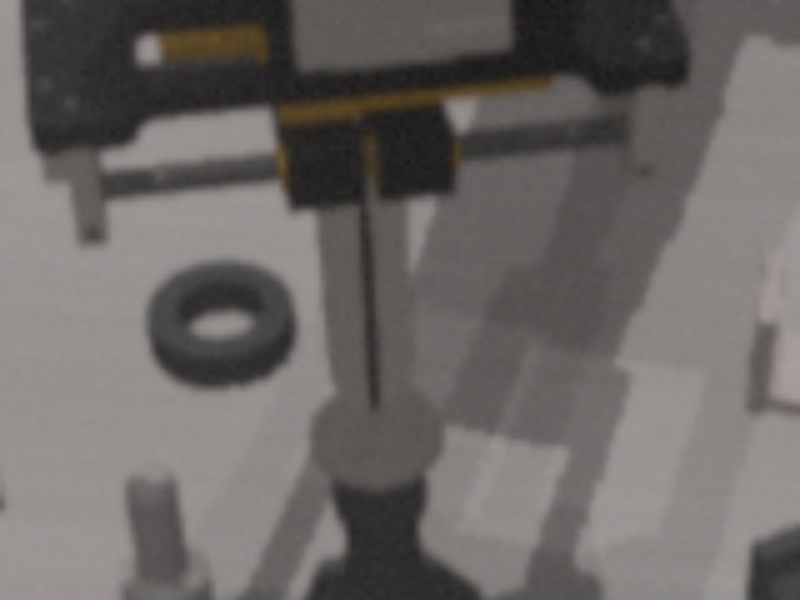

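Run:
```python
from h import *
o=robot.get_obs();p=o["tool_pos"]
print("tcp",proj("scene",p),"front",proj("scene",p+[.008,0,0]))
for z in(.106,.103,.100):print(z,proj("scene",(.5512,-.036,z)),proj("scene",(.5512+.022,-.036,z)))
a=cv2.imread("pics/scene0.png");b=robot.snapshot("scene");cv2.imwrite("pics/s2f.png",b)
f=lambda im:cv2.resize(im[205:265,265:325],None,fx=6.6,fy=6.6,interpolation=cv2.INTER_CUBIC)
cv2.imwrite("pics/cmp.png",np.hstack([f(a),f(b)]))
```

```text
tcp (np.float64(293.8415892774936), np.float64(236.93825597986228)) front (np.float64(293.14607104221733), np.float64(240.42699304158506))
0.106 (np.float64(294.09923877558356), np.float64(234.68319122159457)) (np.float64(292.15656537869376), np.float64(244.40632879161552))
0.103 (np.float64(294.17901344789107), np.float64(235.9978434788598)) (np.float64(292.2440392751715), np.float64(245.72036077489875))
0.1 (np.float64(294.2583126971722), np.float64(237.30466096931693)) (np.float64(292.3309803675749), np.float64(247.02638898079616))
```

View pics/cmp.png

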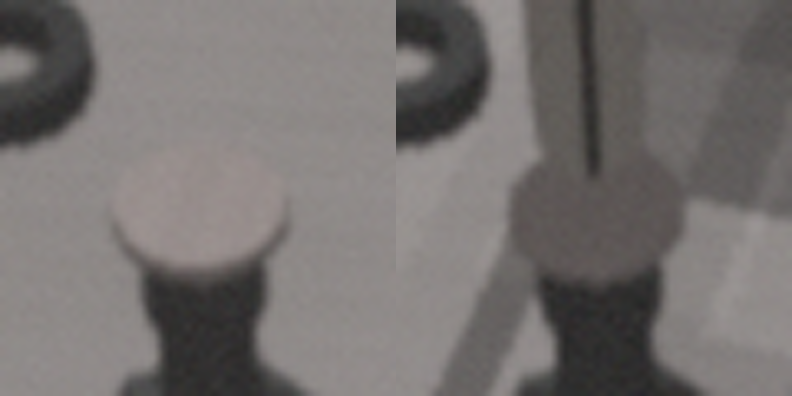

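Run:
```python
from h import *
a=cv2.imread("pics/scene0.png");b=cv2.imread("pics/s2f.png");c=cv2.imread("pics/s1.png")
f=lambda im:cv2.resize(im[205:265,265:325],None,fx=6.6,fy=6.6,interpolation=cv2.INTER_CUBIC)
g=cv2.createCLAHE(4,(3,3))
x=f(b).astype(float);x=np.clip((x-60)*3.2,0,255).astype(np.uint8)
y=cv2.resize(c[160:220,265:325],None,fx=6.6,fy=6.6,interpolation=cv2.INTER_CUBIC).astype(float);y=np.clip((y-60)*2.2,0,255).astype(np.uint8)
cv2.imwrite("pics/cmp2.png",np.hstack([x,y]))
for im in(a,b):
  gr=im[:,:,1].astype(int)
  print([ (gr[r,286:304].mean().round(0)) for r in range(225,256)])
o=np.array([.5476,-.0326,.1563]);print(proj("scene",o),proj("scene",o+[.008,0,0]))
```

```text
[np.float64(140.0), np.float64(139.0), np.float64(139.0), np.float64(140.0), np.float64(141.0), np.float64(142.0), np.float64(141.0), np.float64(141.0), np.float64(142.0), np.float64(142.0), np.float64(142.0), np.float64(142.0), np.float64(142.0), np.float64(142.0), np.float64(142.0), np.float64(143.0), np.float64(142.0), np.float64(140.0), np.float64(134.0), np.float64(119.0), np.float64(98.0), np.float64(80.0), np.float64(67.0), np.float64(57.0), np.float64(53.0), np.float64(53.0), np.float64(54.0), np.float64(54.0), np.float64(56.0), np.float64(60.0), np.float64(64.0)]
[np.float64(88.0), np.float64(89.0), np.float64(89.0), np.float64(88.0), np.float64(86.0), np.float64(84.0), np.float64(84.0), np.float64(85.0), np.float64(86.0), np.float64(86.0), np.float64(85.0), np.float64(86.0), np.float64(86.0), np.float64(86.0), np.float64(86.0), np.float64(86.0), np.float64(87.0), np.float64(87.0), np.float64(87.0), np.float64(86.0), np.float64(84.0), np.float64(77.0), np.float64(65.0), np.float64(54.0), np.float64(49.0), np.float64(49.0), np.float64(51.0), np.float64(52.0), np.float64(55.0), np.float64(59.0), np.float64(62.0)]
(np.float64(295.20257897451125), np.float64(210.00038893479606)) (np.float64(294.48052380124506), np.float64(213.45425613977014))
```

View pics/cmp2.png

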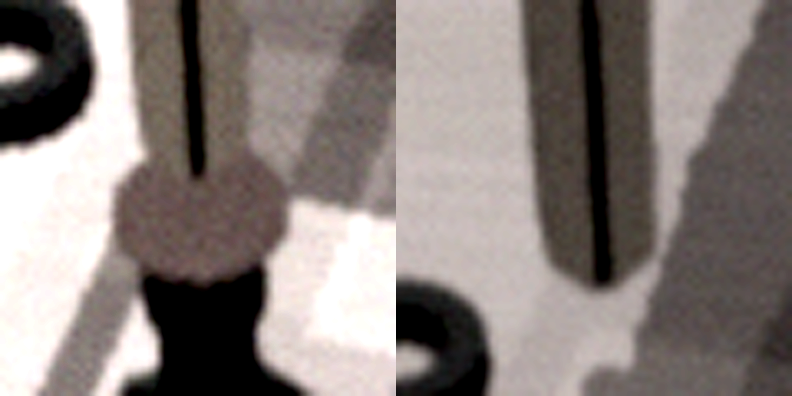

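Run:
```python
from h import *
b=robot.snapshot("top");cv2.imwrite("pics/t2.png",b);print(proj("top",robot.get_obs()["tool_pos"]))
x=cv2.resize(b[190:320,260:420],(800,600),interpolation=cv2.INTER_CUBIC).astype(float)
cv2.imwrite("pics/t2z.png",np.clip(x*1.8,0,255))
```

```text
(np.float64(336.22463024788675), np.float64(254.31711745823213))[ WARN:0@1.550] global loadsave.cpp:1063 imwrite_ Unsupported depth image for selected encoder is fallbacked to CV_8U.
```

View pics/t2z.png

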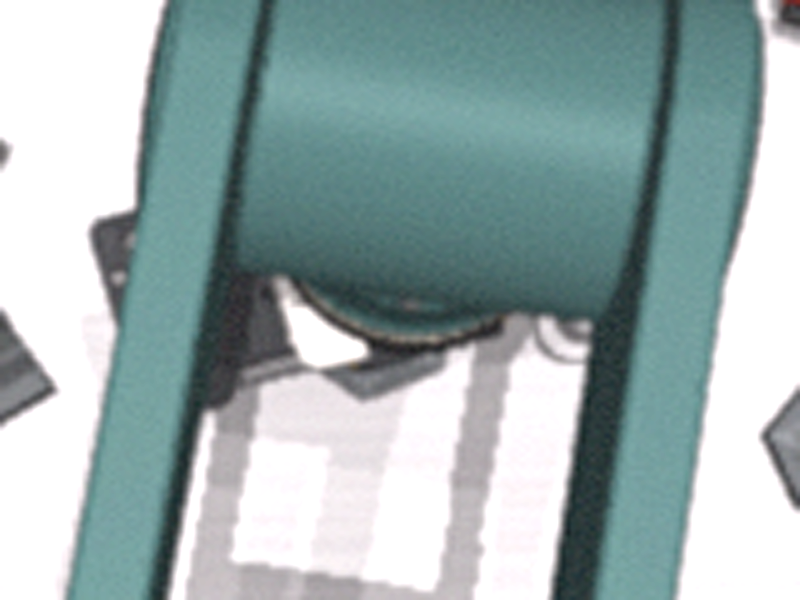

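Emit:
arm_command(
  series="0 0 0 0 0.001 0 0",
)

```text
time: 5.55
tool_pos: [0.5518, -0.0366, 0.1005]
ee_rot: [-1.568, -0.004, -1.289]
wrist_force: [0.6, 0.1, 0.5]
width: 0.0002
```

Emit:
arm_command(
  series="0 0 0 0 0.001 0 0",
)

```text
time: 5.65
tool_pos: [0.5518, -0.0366, 0.0994]
ee_rot: [-1.568, -0.004, -1.289]
wrist_force: [-0.0, -0.4, 0.5]
width: 0.0003
```

Emit:
arm_command(
  series="0 0 0 0 0.001 0 0",
)

```text
time: 5.75
tool_pos: [0.5519, -0.0366, 0.0984]
ee_rot: [-1.568, -0.004, -1.289]
wrist_force: [-0.5, -0.7, -0.4]
width: 0.0008
```

Run:
```python
from h import *
go('disc')
b=robot.snapshot("scene");cv2.imwrite("pics/s3f.png",b)
f=lambda im:cv2.resize(im[205:265,265:325],None,fx=6.6,fy=6.6,interpolation=cv2.INTER_CUBIC)
x=f(b).astype(float);x=np.clip((x-60)*3.2,0,255).astype(np.uint8)
cv2.imwrite("pics/cmp3.png",np.hstack([cv2.imread("pics/cmp2.png")[:,:396],x]))
gr=b[:,:,1].astype(int)
print([ float(gr[r,286:304].mean().round(0)) for r in range(225,256)])
```

```text
t 5.75 tcp [ 0.5519 -0.0366  0.0984] d tool [-0.0008 -0.0076 -0.0006] tilt fix [-0.003  0.     0.004] F [-0.5  -0.69 -0.37] w 0.0008
[88.0, 88.0, 88.0, 87.0, 87.0, 85.0, 84.0, 84.0, 86.0, 86.0, 86.0, 86.0, 86.0, 86.0, 87.0, 87.0, 86.0, 87.0, 88.0, 86.0, 84.0, 77.0, 64.0, 54.0, 50.0, 50.0, 51.0, 53.0, 56.0, 59.0, 61.0]
```

View pics/cmp3.png

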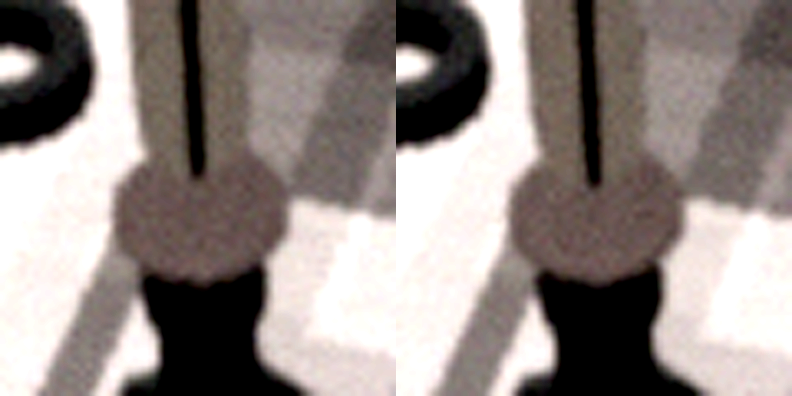

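The disc edge has not moved, and the finger tip is now near (295,233). The tip is really above the reported TCP, so I'll keep going down until the force shows contact.

Emit:
arm_command(
  series="0 0 0 0 0.001 0 0; 0 0 0 0 0.001 0 0",
)

```text
time: 6.0
tool_pos: [0.5517, -0.0366, 0.096]
ee_rot: [-1.568, -0.004, -1.289]
wrist_force: [0.0, 0.4, -0.3]
width: 0.0003
```

Emit:
arm_command(
  series="0 0 0 0 0.001 0 0",
)

```text
time: 6.1
tool_pos: [0.5517, -0.0366, 0.0949]
ee_rot: [-1.568, -0.004, -1.289]
wrist_force: [1.6, 0.4, -0.2]
width: 0.0002
```

Emit:
arm_command(
  series="0 0 0 0 0.001 0 0",
)

```text
time: 6.2
tool_pos: [0.5518, -0.0366, 0.0938]
ee_rot: [-1.568, -0.004, -1.289]
wrist_force: [0.5, -0.2, -0.4]
width: 0.0004
```

Emit:
arm_command(
  series="0 0 0 0 0.001 0 0",
)

```text
time: 6.3
tool_pos: [0.5517, -0.0366, 0.0926]
ee_rot: [-1.568, -0.004, -1.289]
wrist_force: [0.1, 0.8, -0.1]
width: 0.0004
```

```bash
cat > look.py <<'E'
from h import *
import sys
u,v,n=int(sys.argv[1]),int(sys.argv[2]),sys.argv[3]
b=robot.snapshot("scene");cv2.imwrite(f"pics/{n}_full.png",b)
x=cv2.resize(b[v-30:v+30,u-30:u+30],(600,600),interpolation=cv2.INTER_CUBIC).astype(float)
cv2.imwrite(f"pics/{n}.png",np.clip((x-60)*3.2,0,255).astype(np.uint8))
gr=b[:,:,1].astype(int); print([float(gr[r,u-9:u+9].mean().round(0)) for r in range(v-10,v+26)])
E
python3 look.py 295 235 s4
```

```text
[87.0, 87.0, 88.0, 87.0, 86.0, 85.0, 86.0, 85.0, 84.0, 84.0, 85.0, 86.0, 86.0, 86.0, 86.0, 86.0, 87.0, 87.0, 87.0, 86.0, 84.0, 78.0, 66.0, 54.0, 50.0, 50.0, 51.0, 53.0, 56.0, 60.0, 62.0, 64.0, 65.0, 64.0, 63.0, 61.0]
```

View pics/s4.png

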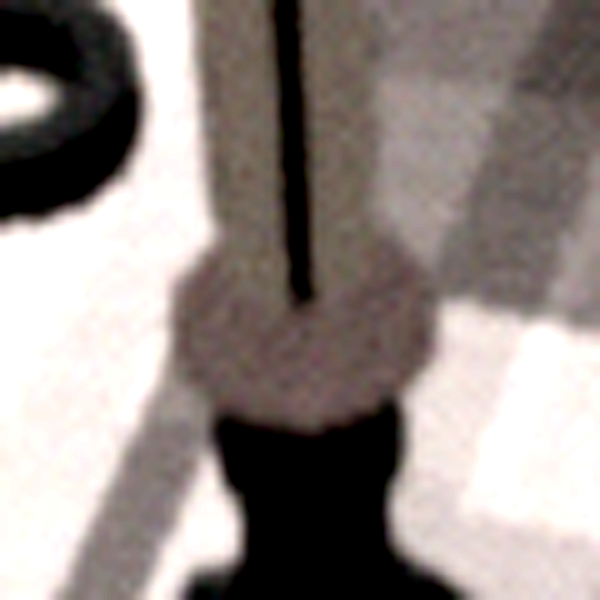

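Emit:
arm_command(
  series="0 0 0 0 0.001 0 0",
)

```text
time: 6.45
tool_pos: [0.5517, -0.0366, 0.0915]
ee_rot: [-1.568, -0.004, -1.289]
wrist_force: [0.1, -0.5, 0.5]
width: 0.0006
```

Emit:
arm_command(
  series="0 0 0 0 0.001 0 0",
)

```text
time: 6.55
tool_pos: [0.5517, -0.0366, 0.0904]
ee_rot: [-1.568, -0.004, -1.289]
wrist_force: [0.2, -0.7, 0.2]
width: 0.0004
```

Emit:
arm_command(
  series="0 0 0 0 0.001 0 0",
)

```text
time: 6.65
tool_pos: [0.5517, -0.0366, 0.0893]
ee_rot: [-1.568, -0.004, -1.289]
wrist_force: [-0.3, 0.3, -0.2]
width: 0.0008
```

```bash
python3 look.py 295 235 s5
```

```text
[86.0, 87.0, 87.0, 87.0, 86.0, 86.0, 86.0, 85.0, 85.0, 85.0, 84.0, 84.0, 85.0, 86.0, 86.0, 86.0, 87.0, 87.0, 86.0, 86.0, 84.0, 77.0, 65.0, 53.0, 50.0, 49.0, 50.0, 53.0, 54.0, 58.0, 63.0, 63.0, 63.0, 64.0, 63.0, 61.0]
```

View pics/s5.png

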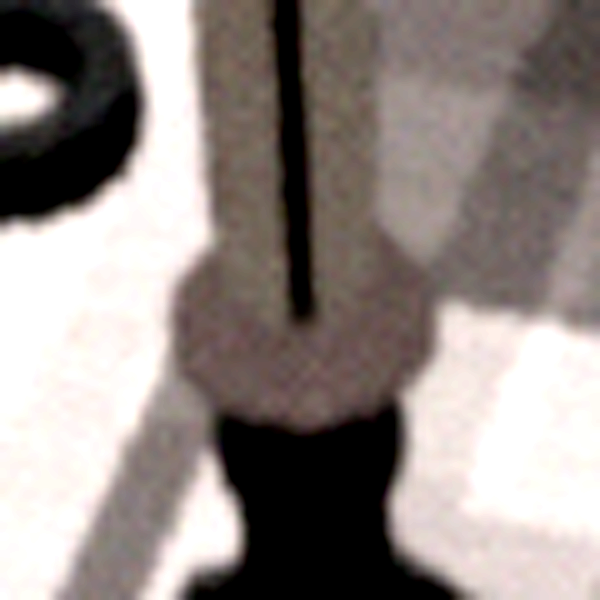

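Emit:
arm_command(
  series="0 0 0 0 0.001 0 0",
)

```text
time: 6.8
tool_pos: [0.5516, -0.0366, 0.0881]
ee_rot: [-1.568, -0.004, -1.289]
wrist_force: [0.2, -0.0, -1.6]
width: 0.0005
```

Emit:
arm_command(
  series="0 0 0 0 0.001 0 0",
)

```text
time: 6.9
tool_pos: [0.5516, -0.0366, 0.087]
ee_rot: [-1.568, -0.004, -1.289]
wrist_force: [-0.6, 0.1, -0.1]
width: 0.0006
```

Emit:
arm_command(
  series="0 0 0 0 0.001 0 0",
)

```text
time: 7.0
tool_pos: [0.5516, -0.0366, 0.0859]
ee_rot: [-1.568, -0.004, -1.289]
wrist_force: [-0.5, 0.5, 0.2]
width: 0.0004
```

Emit:
arm_command(
  series="0 0 0 0 0.001 0 0",
)

```text
time: 7.1
tool_pos: [0.5517, -0.0366, 0.085]
ee_rot: [-1.568, -0.004, -1.289]
wrist_force: [-0.4, -0.5, 4.3]
width: 0.0002
```

```bash
python3 look.py 295 235 s6
```

```text
[87.0, 86.0, 87.0, 87.0, 87.0, 86.0, 86.0, 85.0, 85.0, 84.0, 85.0, 84.0, 84.0, 84.0, 85.0, 87.0, 86.0, 88.0, 87.0, 87.0, 84.0, 78.0, 65.0, 55.0, 50.0, 50.0, 52.0, 53.0, 54.0, 60.0, 61.0, 63.0, 63.0, 65.0, 63.0, 62.0]
```

View pics/s6.png

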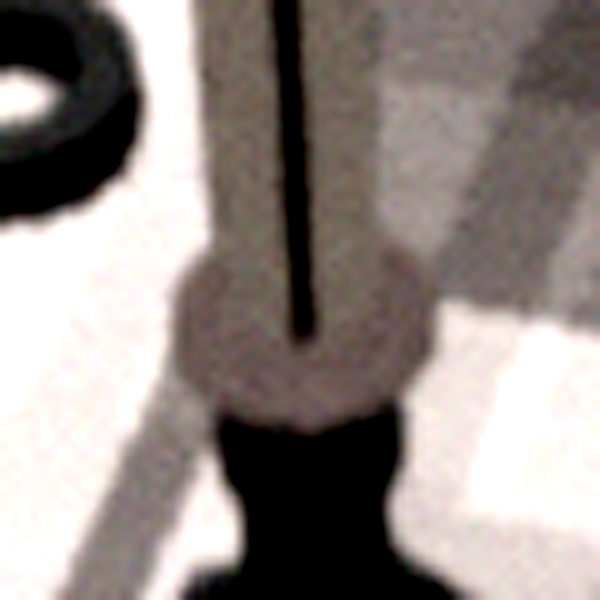

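Emit:
arm_command(
  series="0 0 0 0 0.001 0 0; 0 0 0 0 0.001 0 0",
)

```text
time: 7.35
tool_pos: [0.5518, -0.0366, 0.0843]
ee_rot: [-1.568, -0.004, -1.289]
wrist_force: [-1.6, -0.3, 4.1]
width: 0.0003
```

Emit:
arm_command(
  series="0 0 0 0 0.001 0 0; 0 0 0 0 0.001 0 0",
)

```text
time: 7.55
tool_pos: [0.5518, -0.0367, 0.0833]
ee_rot: [-1.567, -0.005, -1.289]
wrist_force: [-1.8, -0.4, 4.2]
width: 0.0004
```

```bash
python3 look.py 295 235 s7
```

```text
[86.0, 87.0, 87.0, 86.0, 87.0, 87.0, 85.0, 85.0, 85.0, 85.0, 85.0, 85.0, 84.0, 84.0, 84.0, 86.0, 86.0, 86.0, 87.0, 87.0, 86.0, 83.0, 73.0, 62.0, 52.0, 50.0, 51.0, 53.0, 55.0, 60.0, 61.0, 64.0, 63.0, 63.0, 64.0, 61.0]
```

Emit:
arm_command(
  series="0 0 0 0 0.002 0 0; 0 0 0 0 0.002 0 0",
)

```text
time: 7.8
tool_pos: [0.5518, -0.0366, 0.0796]
ee_rot: [-1.567, -0.005, -1.289]
wrist_force: [-2.4, 0.1, 4.8]
width: 0.0001
```

Emit:
arm_command(
  series="0 0 0 0 0.001 0 0; 0 0 0 0 0.001 0 0",
)

```text
time: 8.0
tool_pos: [0.5519, -0.0366, 0.0776]
ee_rot: [-1.567, -0.005, -1.288]
wrist_force: [-2.4, 0.4, 4.8]
width: 0.0003
```

```bash
python3 look.py 295 235 s8
```

```text
[87.0, 87.0, 87.0, 87.0, 88.0, 88.0, 88.0, 86.0, 86.0, 86.0, 86.0, 84.0, 84.0, 85.0, 84.0, 84.0, 84.0, 86.0, 87.0, 87.0, 87.0, 87.0, 87.0, 85.0, 79.0, 69.0, 58.0, 54.0, 55.0, 60.0, 61.0, 63.0, 64.0, 65.0, 63.0, 61.0]
```

Emit:
arm_command(
  series="0 0 0 0 -0.01 0 0; 0 0 0 0 -0.03 0 0; 0 0 0 0 -0.04 0 0; 0 0 0 0 0 0 0",
)

```text
time: 8.45
tool_pos: [0.5509, -0.0363, 0.1563]
ee_rot: [-1.571, -0.003, -1.289]
wrist_force: [0.9, 0.3, 0.3]
width: 0.0006
```

```bash
python3 look.py 295 235 s9; python3 -c "
from h import *
go('ball',.17)
cv2.imwrite('pics/s10.png',robot.snapshot('scene'))
a=cv2.imread('pics/scene0.png')[:,:,1].astype(float);b=cv2.imread('pics/s10.png')[:,:,1].astype(float)
for z in(.106,.1,.098,.096):print(z,[tuple(np.round(proj('scene',(.5512+d,-.036,z-.007*(d>0))),2)) for d in(-.022,.022)])
"
```

```text
[114.0, 112.0, 110.0, 108.0, 103.0, 97.0, 90.0, 87.0, 85.0, 84.0, 85.0, 85.0, 85.0, 85.0, 85.0, 86.0, 85.0, 85.0, 85.0, 85.0, 85.0, 86.0, 87.0, 84.0, 78.0, 68.0, 59.0, 53.0, 56.0, 59.0, 61.0, 63.0, 63.0, 62.0, 63.0, 59.0]
t 8.5 tcp [ 0.5493 -0.0361  0.153 ] d tool [-0.2818 -0.017  -0.0166] tilt fix [ 0.005 -0.     0.   ] F [-0.54  0.22 -0.64] w 0.0005
0.106 [(np.float64(295.96), np.float64(225.37)), (np.float64(292.36), np.float64(247.46))]
0.1 [(np.float64(296.1), np.float64(227.99)), (np.float64(292.53), np.float64(250.04))]
0.098 [(np.float64(296.15), np.float64(228.86)), (np.float64(292.59), np.float64(250.9))]
0.096 [(np.float64(296.2), np.float64(229.72)), (np.float64(292.65), np.float64(251.75))]
```

View pics/s9.png

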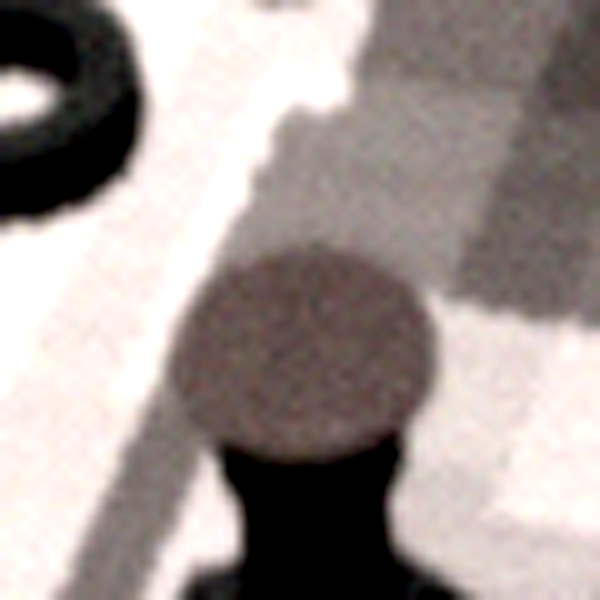

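The disc has sunk about 7.6 mm by the image (3.3 px), a bit more than intended because I batched two moves. That is well short of the stop, and I won't risk pulling it back up. The touch also showed that the real tip is about 20 mm above the reported TCP. Next is the ball, one step at a time.

Emit:
arm_command(
  series="0.005 0 0 -0.015 -0.005 -0.001 0; 0 0 0 -0.03 -0.005 -0.002 0; 0 0 0 -0.036 0 -0.002 0; 0 0 0 -0.036 0 -0.002 0; 0 0 0 -0.036 0 -0.002 0; 0 0 0 -0.036 0 -0.002 0; 0 0 0 -0.036 0 -0.002 0; 0 0 0 -0.03 0 -0.002 0; 0 0 0 -0.02 0 -0.001 0; 0 0 0 0 0 0 0; 0 0 0 0 0 0 0",
)

```text
time: 9.65
tool_pos: [0.4385, 0.2392, 0.1465]
ee_rot: [-1.601, 0.011, -1.287]
wrist_force: [0.5, 0.2, -0.4]
width: 0.0006
```

```bash
python3 -c "
from h import *
go('ball',.1133)"; python3 look.py 457 200 b0
```

```text
t 9.65 tcp [0.4385 0.2392 0.1465] d tool [0.0139 0.0326 0.0143] tilt fix [ 0.031  0.    -0.011] F [ 0.52  0.18 -0.36] w 0.0006
[135.0, 133.0, 128.0, 118.0, 108.0, 101.0, 97.0, 96.0, 96.0, 95.0, 94.0, 94.0, 94.0, 95.0, 98.0, 102.0, 109.0, 116.0, 114.0, 105.0, 97.0, 90.0, 84.0, 79.0, 77.0, 72.0, 68.0, 69.0, 70.0, 72.0, 74.0, 77.0, 80.0, 85.0, 87.0, 88.0]
```

View pics/b0_full.png

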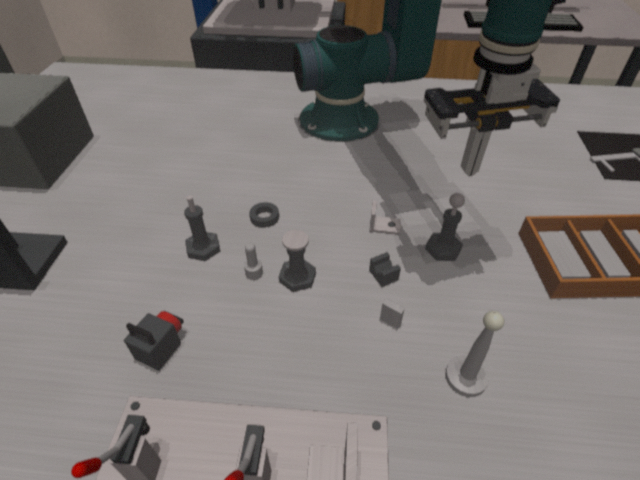

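Emit:
arm_command(
  series="0.015 0 -0.005 0.007 0 0.007 0; 0.015 0 -0.005 0.007 0.004 0.007 0; 0 0 0 0 0 0 0; 0 0 0 0 0 0 0",
)

```text
time: 10.1
tool_pos: [0.4582, 0.2255, 0.1407]
ee_rot: [-1.57, -0.001, -1.292]
wrist_force: [0.7, -0.5, -0.6]
width: 0.0002
```

Run:
```python
from h import *
go('ball',.1133)
a=cv2.imread('pics/scene0.png')[:,:,1].astype(np.float32);b=cv2.imread('pics/b0_full.png')[:,:,1].astype(np.float32)
# disc shift by template match (upscaled), and collar as control
U=lambda im:cv2.resize(im,None,fx=8,fy=8,interpolation=cv2.INTER_CUBIC)
for n,(r0,r1,c0,c1) in dict(disc=(222,249,279,311),foot=(258,292,276,320),ballhead=(190,210,445,470)).items():
    t=U(a[r0:r1,c0:c1]);s=U(b[r0-6:r1+8,c0-4:c1+4])
    m=cv2.matchTemplate(s,t,cv2.TM_CCOEFF_NORMED);_,v,_,l=cv2.minMaxLoc(m);print(n,v,l[0]/8-4,l[1]/8-6)
```

```text
t 10.1 tcp [0.4582 0.2255 0.1407] d tool [-0.0052  0.0274 -0.0018] tilt fix [-0.001  0.     0.001] F [ 0.74 -0.52 -0.64] w 0.0002
disc 0.9925044775009155 0.125 3.25
foot 0.9981430172920227 0.0 0.0
ballhead 0.7315218448638916 1.5 -6.0
```

Emit:
arm_command(
  series="0 0 0 -0.004 0.008 -0.001 0; 0 0 0 -0.001 0.008 -0.001 0; 0 0 0 0 0.004 0 0; 0 0 0 0 0 0 0",
)

```text
time: 10.5
tool_pos: [0.4546, 0.2293, 0.1185]
ee_rot: [-1.571, -0.001, -1.294]
wrist_force: [-1.2, -0.2, 0.3]
width: 0.0004
```

```bash
python3 -c "
from h import *
go('ball',.1133)"; python3 look.py 457 200 b1
```

```text
t 10.5 tcp [0.4546 0.2293 0.1185] d tool [-0.0005  0.0052  0.0006] tilt fix [ 0.    -0.     0.001] F [-1.23 -0.16  0.34] w 0.0004
[102.0, 104.0, 104.0, 102.0, 101.0, 101.0, 99.0, 97.0, 96.0, 95.0, 96.0, 95.0, 94.0, 96.0, 100.0, 102.0, 108.0, 114.0, 111.0, 103.0, 94.0, 88.0, 82.0, 79.0, 75.0, 72.0, 69.0, 69.0, 70.0, 73.0, 75.0, 78.0, 82.0, 87.0, 91.0, 92.0]
```

View pics/b1.png

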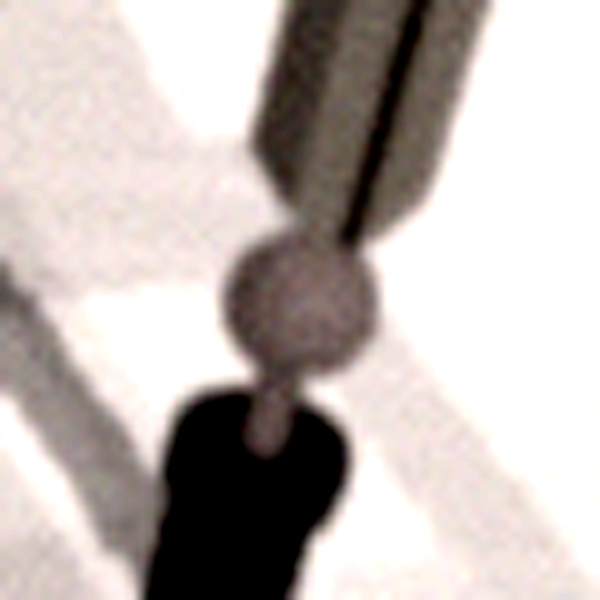

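Run:
```python
from h import *
p=np.array([.4546,.2293,.1392])
print(proj("scene",p),"front",proj("scene",p+.008*np.array([.96,.28,0])),"seen 461.8 224-30.. row",170+24.5)
print("ball c",proj("scene",(.455,.230,.121)),"top",proj("scene",(.455,.230,.134)))
```

```text
(np.float64(458.1975451929508), np.float64(191.06534134726024)) front (np.float64(460.13274803057243), np.float64(194.05733839318785)) seen 461.8 224-30.. row 194.5
ball c (np.float64(456.2715450417256), np.float64(199.58706109826576)) top (np.float64(457.96341524349975), np.float64(193.65563706219007))
```

Emit:
arm_command(
  series="0 0 0 0.001 0.002 0 0",
)

```text
time: 10.65
tool_pos: [0.4552, 0.2287, 0.1171]
ee_rot: [-1.57, -0.001, -1.294]
wrist_force: [-0.1, -0.4, -0.1]
width: 0.0007
```

Emit:
arm_command(
  series="0 0 0 0 0.001 0 0",
)

```text
time: 10.75
tool_pos: [0.4551, 0.2286, 0.1159]
ee_rot: [-1.57, -0.001, -1.293]
wrist_force: [-0.7, -0.0, 0.5]
width: 0.0004
```

Emit:
arm_command(
  series="0 0 0 0 0.001 0 0",
)

```text
time: 10.85
tool_pos: [0.4553, 0.2287, 0.1151]
ee_rot: [-1.57, -0.001, -1.293]
wrist_force: [-0.2, -0.2, 0.4]
width: 0.0006
```

Emit:
arm_command(
  series="0 0 0 0 0.001 0 0",
)

```text
time: 10.95
tool_pos: [0.4554, 0.2288, 0.1142]
ee_rot: [-1.569, -0.001, -1.293]
wrist_force: [0.1, 0.8, -0.8]
width: 0.0004
```

Emit:
arm_command(
  series="0 0 0 0 0.001 0 0",
)

```text
time: 11.05
tool_pos: [0.4555, 0.2288, 0.1132]
ee_rot: [-1.569, -0.001, -1.294]
wrist_force: [0.2, -0.3, 0.1]
width: 0.0002
```

Emit:
arm_command(
  series="0 0 0 0 0.001 0 0",
)

```text
time: 11.15
tool_pos: [0.4557, 0.2288, 0.1128]
ee_rot: [-1.568, -0.001, -1.293]
wrist_force: [-1.6, -0.6, 4.3]
width: 0.0003
```

Emit:
arm_command(
  series="0 0 0 0 0.001 0 0",
)

```text
time: 11.25
tool_pos: [0.4558, 0.2289, 0.1125]
ee_rot: [-1.568, -0.001, -1.293]
wrist_force: [-1.2, -1.0, 4.3]
width: 0.0004
```

Emit:
arm_command(
  series="0 0 0 0 0.001 0 0; 0 0 0 0 0.001 0 0",
)

```text
time: 11.45
tool_pos: [0.4558, 0.2289, 0.1116]
ee_rot: [-1.567, -0.001, -1.293]
wrist_force: [-2.1, -0.6, 3.7]
width: 0.0006
```

```bash
python3 look.py 457 200 b2
```

```text
[91.0, 93.0, 95.0, 97.0, 96.0, 95.0, 94.0, 94.0, 95.0, 95.0, 96.0, 95.0, 95.0, 95.0, 97.0, 99.0, 104.0, 107.0, 108.0, 101.0, 93.0, 87.0, 81.0, 78.0, 75.0, 71.0, 68.0, 69.0, 70.0, 73.0, 75.0, 77.0, 81.0, 87.0, 90.0, 92.0]
```

View pics/b2.png

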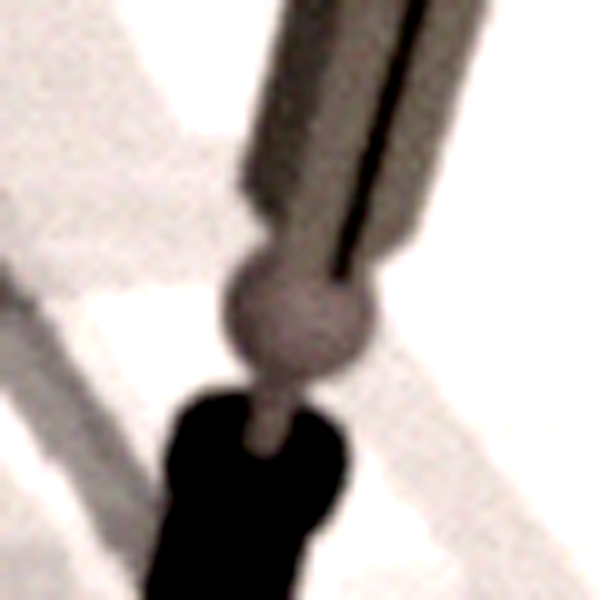

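Good contact on the ball: the tip is at about (461,198). I'll continue to about 0.107.

Emit:
arm_command(
  series="0 0 0 0 0.002 0 0",
)

```text
time: 11.6
tool_pos: [0.4559, 0.229, 0.1099]
ee_rot: [-1.567, -0.001, -1.293]
wrist_force: [-1.7, -1.1, 4.9]
width: 0.0008
```

Emit:
arm_command(
  series="0 0 0 0 0.0015 0 0",
)

```text
time: 11.7
tool_pos: [0.4559, 0.2289, 0.1084]
ee_rot: [-1.567, -0.001, -1.293]
wrist_force: [-1.2, 0.2, 5.4]
width: 0.0004
```

Emit:
arm_command(
  series="0 0 0 0 0.001 0 0",
)

```text
time: 11.8
tool_pos: [0.4559, 0.2289, 0.1075]
ee_rot: [-1.566, -0.001, -1.293]
wrist_force: [-1.5, -0.5, 5.3]
width: 0.0009
```

Emit:
arm_command(
  series="0 0 0 0 0.0005 0 0",
)

```text
time: 11.9
tool_pos: [0.4559, 0.2289, 0.107]
ee_rot: [-1.566, -0.001, -1.293]
wrist_force: [-1.4, -0.2, 5.4]
width: 0.0004
```

Emit:
arm_command(
  series="0 0 0 0 -0.01 0 0; 0 0 0 0 -0.03 0 0; 0 0 0 0 -0.01 0 0; 0 0 0 0 0 0 0",
)

```text
time: 12.3
tool_pos: [0.4554, 0.2288, 0.1555]
ee_rot: [-1.57, -0.001, -1.294]
wrist_force: [0.4, 0.3, -0.0]
width: 0.0007
```

```bash
cat > shift.py <<'E'
from h import *
import sys
b=robot.snapshot("scene");cv2.imwrite(f"pics/{sys.argv[1]}_full.png",b)
a=cv2.imread('pics/scene0.png')[:,:,1].astype(np.float32);b=b[:,:,1].astype(np.float32)
U=lambda im:cv2.resize(im,None,fx=8,fy=8,interpolation=cv2.INTER_CUBIC)
for n,(r0,r1,c0,c1) in dict(disc=(222,249,279,311),dfoot=(258,292,276,320),ball=(190,207,446,468),bfoot=(230,262,424,464),pin=(193,207,183,198),pfoot=(230,262,182,222)).items():
    t=U(a[r0:r1,c0:c1]);s=U(b[r0-6:r1+8,c0-4:c1+4])
    m=cv2.matchTemplate(s,t,cv2.TM_CCOEFF_NORMED);_,v,_,l=cv2.minMaxLoc(m);print(n,round(v,3),l[0]/8-4,l[1]/8-6)
for n,p in T.items(): print(n,"px/mm",(proj("scene",(p[0],p[1],p[2]-.01))[1]-proj("scene",p)[1])/10)
E
python3 shift.py b3; python3 -c "
from h import *
go('pin',.16)"; python3 look.py 457 200 b4
```

```text
disc 0.993 0.125 3.25
dfoot 0.998 0.0 0.0
ball 0.763 -0.125 -5.375
bfoot 0.908 0.0 0.25
pin 0.998 0.0 0.0
pfoot 0.998 0.0 0.0
disc px/mm 0.43518312660701497
ball px/mm 0.45756575308883496
pin px/mm 0.4496135167769012
t 12.35 tcp [0.4552 0.2287 0.155 ] d tool [ 0.4459 -0.0047 -0.0835] tilt fix [-0.001  0.     0.001] F [-0.01  1.2  -0.15] w 0.0005
[137.0, 136.0, 135.0, 135.0, 132.0, 126.0, 116.0, 107.0, 102.0, 99.0, 96.0, 95.0, 95.0, 94.0, 94.0, 94.0, 96.0, 98.0, 96.0, 92.0, 89.0, 87.0, 83.0, 79.0, 76.0, 71.0, 69.0, 69.0, 70.0, 73.0, 75.0, 78.0, 82.0, 86.0, 89.0, 89.0]
```

View pics/b4.png

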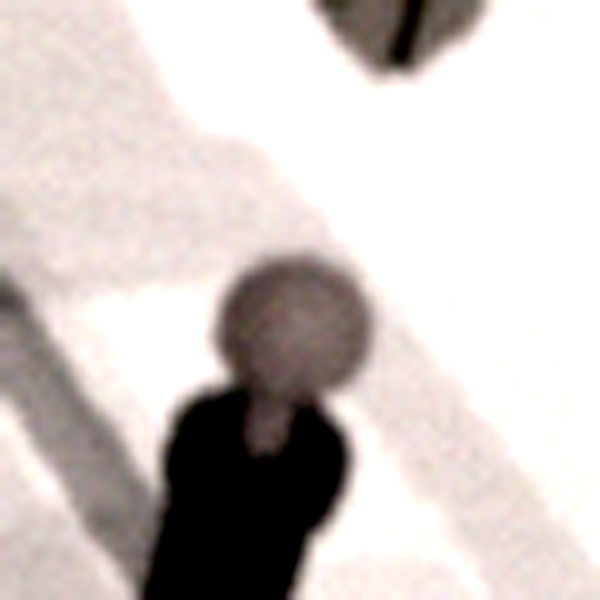

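The ball has dropped by about 2.6 px, which is about 5.7 mm. The stand has not moved. Now the pin.

Emit:
arm_command(
  series="0 0 0 0.015 -0.005 -0.003 0; 0 0 0 0.03 0 -0.006 0; 0 0 0 0.035 0 -0.007 0; 0 0 0 0.035 0 -0.007 0; 0 0 0 0.035 0 -0.007 0; 0 0 0 0.035 0 -0.007 0; 0 0 0 0.035 0 -0.007 0; 0 0 0 0.035 0 -0.007 0; 0 0 0 0.035 0 -0.007 0; 0 0 0 0.035 0 -0.006 0; 0 0 0 0.02 0 -0.004 0; 0 0 0 0 0 0 0",
)

```text
time: 13.6
tool_pos: [0.4752, -0.1452, 0.1492]
ee_rot: [-1.592, -0.0, -1.295]
wrist_force: [0.4, 0.9, -0.1]
width: 0.0005
```

```bash
python3 -c "
from h import *
go('pin',.15)"
```

```text
t 13.6 tcp [ 0.4752 -0.1452  0.1492] d tool [ 0.0807 -0.0008 -0.0002] tilt fix [ 0.022 -0.     0.   ] F [ 0.44  0.88 -0.12] w 0.0005
```

Emit:
arm_command(
  series="0.01 0 0 0.02 0 0 0; 0.01 0 0 0.025 0 0 0; 0 0 0 0.02 0 0 0; 0 0 0 0.012 0 0 0; 0 0 0 0 0 0 0; 0 0 0 0 0 0 0",
)

```text
time: 14.2
tool_pos: [0.4935, -0.2202, 0.146]
ee_rot: [-1.576, 0.007, -1.295]
wrist_force: [1.1, 0.2, 0.3]
width: 0.0005
```

```bash
python3 shift.py b5; python3 -c "
from h import *
go('pin',.1053)";  python3 look.py 191 195 p0
```

```text
disc 0.976 0.125 3.375
dfoot 0.998 0.0 0.0
ball 0.957 -0.875 2.125
bfoot 0.998 0.0 0.0
pin 0.918 -1.0 -3.0
pfoot 0.9 0.0 0.25
disc px/mm 0.43518312660701497
ball px/mm 0.45756575308883496
pin px/mm 0.4496135167769012
t 14.25 tcp [ 0.4935 -0.2201  0.1459] d tool [0.004  0.0406 0.0028] tilt fix [ 0.006  0.    -0.007] F [ 0.35 -1.03  0.51] w 0.0002
[145.0, 145.0, 144.0, 145.0, 145.0, 146.0, 145.0, 144.0, 144.0, 143.0, 140.0, 134.0, 128.0, 124.0, 124.0, 123.0, 124.0, 124.0, 123.0, 121.0, 113.0, 100.0, 90.0, 84.0, 80.0, 74.0, 72.0, 68.0, 63.0, 63.0, 65.0, 67.0, 69.0, 71.0, 75.0, 78.0]
```

View pics/p0.png

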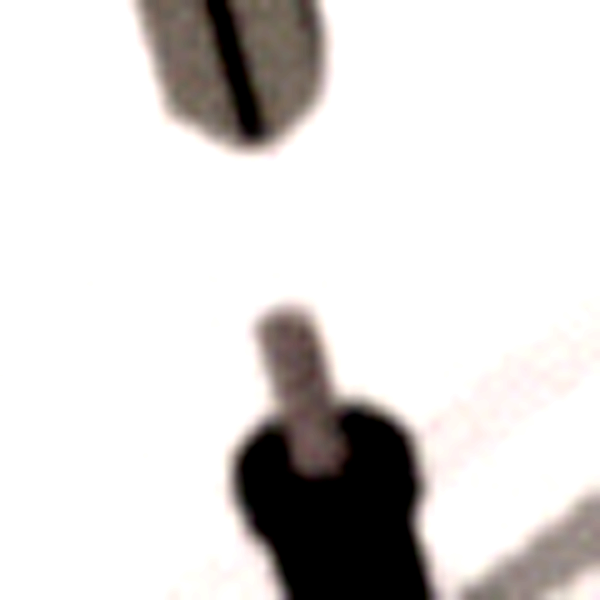

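Emit:
arm_command(
  series="0.006 0 -0.007 0.003 0.012 0.002 0; 0 0 0 0.001 0.014 0.001 0; 0 0 0 0 0.006 0 0; 0 0 0 0 0 0 0; 0 0 0 0 0 0 0",
)

```text
time: 14.8
tool_pos: [0.4978, -0.2197, 0.1132]
ee_rot: [-1.57, 0.0, -1.29]
wrist_force: [-0.8, 0.2, 0.1]
width: 0.0006
```

```bash
python3 - <<'E'
from h import *
go('pin',.1053)
p=robot.get_obs()["tool_pos"]+[0,0,.0207]
print("front",proj("scene",p+.008*np.array([.96,.28,0])),"tip",proj("scene",p))
for n in("b3","b5"):
    g=cv2.imread(f"pics/{n}_full.png")
# ball circle fit by dark-ish/bright threshold vs background in scene0 & b5: edge columns profile
for n in("scene0","b5_full"):
    g=cv2.imread(f"pics/{n}.png").astype(int); x=g[:,:,1]
    print(n,"left-of-post col profile",[x[r,454:461].mean().round() for r in range(188,214)])
E
python3 look.py 191 195 p1
```

```text
t 14.8 tcp [ 0.4978 -0.2197  0.1132] d tool [ 0.0029  0.0079 -0.0017] tilt fix [-0.001 -0.    -0.   ] F [-0.8   0.21  0.11] w 0.0006
front (np.float64(189.85709234227923), np.float64(196.3605170170699)) tip (np.float64(189.95793189914713), np.float64(193.37366521334468))
scene0 left-of-post col profile [np.float64(143.0), np.float64(142.0), np.float64(140.0), np.float64(140.0), np.float64(136.0), np.float64(136.0), np.float64(139.0), np.float64(142.0), np.float64(143.0), np.float64(142.0), np.float64(138.0), np.float64(133.0), np.float64(124.0), np.float64(120.0), np.float64(111.0), np.float64(102.0), np.float64(93.0), np.float64(86.0), np.float64(83.0), np.float64(93.0), np.float64(105.0), np.float64(106.0), np.float64(97.0), np.float64(82.0), np.float64(70.0), np.float64(63.0)]
b5_full left-of-post col profile [np.float64(151.0), np.float64(150.0), np.float64(148.0), np.float64(148.0), np.float64(147.0), np.float64(146.0), np.float64(146.0), np.float64(144.0), np.float64(145.0), np.float64(148.0), np.float64(151.0), np.float64(151.0), np.float64(151.0), np.float64(145.0), np.float64(140.0), np.float64(132.0), np.float64(124.0), np.float64(115.0), np.float64(106.0), np.float64(96.0), np.float64(90.0), np.float64(92.0), np.float64(91.0), np.float64(83.0), np.float64(75.0), np.float64(67.0)]
[94.0, 94.0, 95.0, 95.0, 96.0, 96.0, 97.0, 98.0, 102.0, 109.0, 115.0, 123.0, 125.0, 125.0, 125.0, 125.0, 124.0, 125.0, 125.0, 121.0, 114.0, 102.0, 91.0, 84.0, 78.0, 75.0, 72.0, 67.0, 63.0, 62.0, 64.0, 66.0, 68.0, 72.0, 77.0, 80.0]
```

View pics/p1.png

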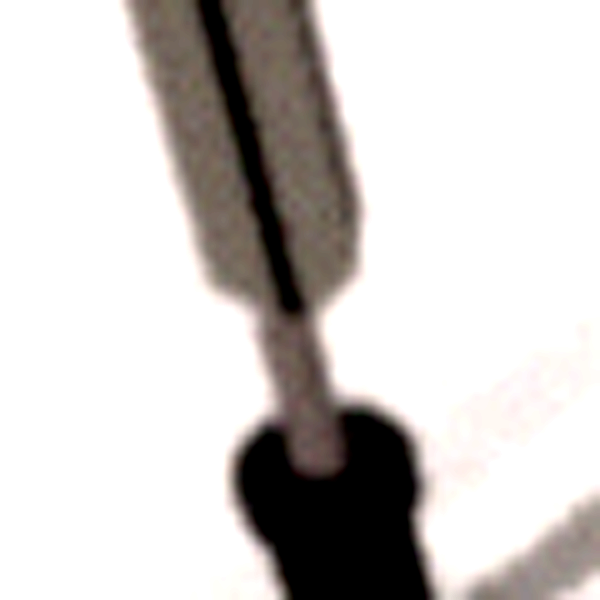

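Emit:
arm_command(
  series="0 0 0 0.002 0.003 -0.001 0; 0 0 0 0 0.001 0 0",
)

```text
time: 15.05
tool_pos: [0.498, -0.2224, 0.1101]
ee_rot: [-1.568, -0.001, -1.29]
wrist_force: [0.2, -0.2, -0.1]
width: 0.0009
```

```bash
python3 - <<'E'
from h import *
go('pin',.1053)
E
python3 look.py 191 195 p2
```

```text
t 15.05 tcp [ 0.498  -0.2224  0.1101] d tool [ 0.0003  0.0048 -0.0011] tilt fix [-0.003  0.     0.001] F [ 0.21 -0.2  -0.08] w 0.0009
[99.0, 98.0, 98.0, 98.0, 98.0, 98.0, 98.0, 99.0, 101.0, 104.0, 107.0, 114.0, 120.0, 124.0, 124.0, 125.0, 124.0, 126.0, 125.0, 121.0, 114.0, 101.0, 90.0, 84.0, 79.0, 76.0, 72.0, 67.0, 63.0, 63.0, 64.0, 67.0, 68.0, 73.0, 76.0, 80.0]
```

View pics/p2.png

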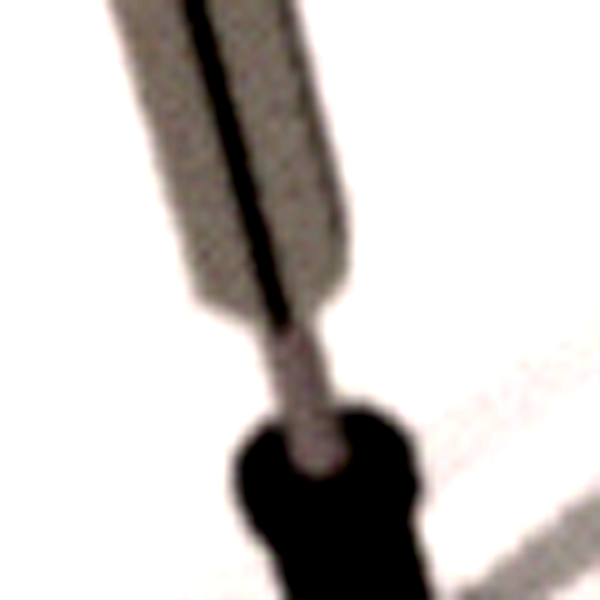

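Emit:
arm_command(
  series="0 0 0 0 0.002 -0.001 0; 0 0 0 0 0.001 0 0",
)

```text
time: 15.3
tool_pos: [0.4973, -0.2229, 0.1074]
ee_rot: [-1.567, -0.002, -1.29]
wrist_force: [0.2, 1.1, -0.5]
width: 0.0004
```

Emit:
arm_command(
  series="0 0 0 0 0.001 0 0",
)

```text
time: 15.4
tool_pos: [0.4973, -0.223, 0.1065]
ee_rot: [-1.567, -0.002, -1.29]
wrist_force: [0.6, 0.4, -0.4]
width: 0.0005
```

Emit:
arm_command(
  series="0 0 0 0 0.001 0 0",
)

```text
time: 15.5
tool_pos: [0.4973, -0.223, 0.1054]
ee_rot: [-1.567, -0.002, -1.29]
wrist_force: [0.3, -0.4, 0.0]
width: 0.0006
```

Emit:
arm_command(
  series="0 0 0 0 0.001 0 0",
)

```text
time: 15.6
tool_pos: [0.4974, -0.2231, 0.1048]
ee_rot: [-1.567, -0.003, -1.29]
wrist_force: [-1.2, 0.6, 4.1]
width: 0.0006
```

Emit:
arm_command(
  series="0 0 0 0 0.002 0 0",
)

```text
time: 15.7
tool_pos: [0.4975, -0.2231, 0.1037]
ee_rot: [-1.567, -0.003, -1.29]
wrist_force: [-1.6, 1.0, 5.1]
width: 0.0006
```

Emit:
arm_command(
  series="0 0 0 0 0.002 0 0",
)

```text
time: 15.8
tool_pos: [0.4975, -0.2231, 0.1023]
ee_rot: [-1.566, -0.003, -1.29]
wrist_force: [-1.8, 1.0, 4.6]
width: 0.0009
```

```bash
python3 look.py 191 195 p3
```

```text
[99.0, 98.0, 97.0, 96.0, 96.0, 96.0, 96.0, 96.0, 97.0, 96.0, 98.0, 99.0, 101.0, 105.0, 110.0, 116.0, 122.0, 124.0, 124.0, 121.0, 112.0, 101.0, 89.0, 83.0, 79.0, 75.0, 71.0, 67.0, 63.0, 62.0, 64.0, 67.0, 68.0, 71.0, 76.0, 79.0]
```

View pics/p3.png

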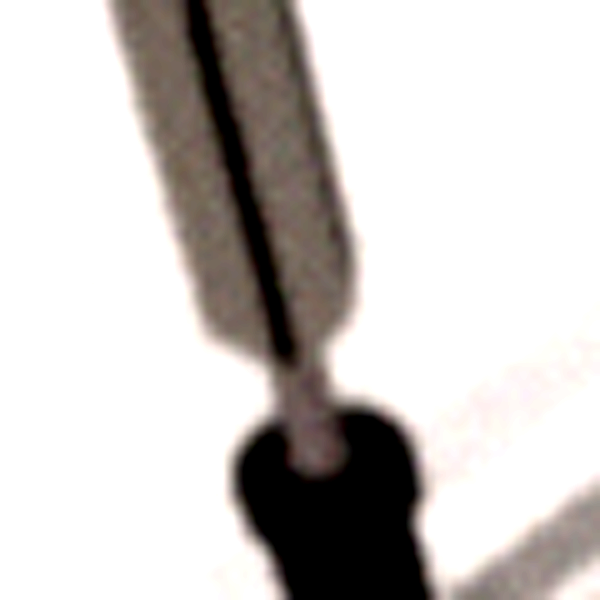

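Emit:
arm_command(
  series="0 0 0 0 0.0015 0 0",
)

```text
time: 15.95
tool_pos: [0.4975, -0.2231, 0.101]
ee_rot: [-1.566, -0.003, -1.29]
wrist_force: [-1.6, 0.7, 4.8]
width: 0.0003
```

Emit:
arm_command(
  series="0 0 0 0 0.0015 0 0",
)

```text
time: 16.05
tool_pos: [0.4975, -0.2232, 0.0998]
ee_rot: [-1.566, -0.004, -1.29]
wrist_force: [-0.8, 0.8, 5.2]
width: 0.0005
```

Emit:
arm_command(
  series="0 0 0 0 0.001 0 0",
)

```text
time: 16.15
tool_pos: [0.4975, -0.2231, 0.0989]
ee_rot: [-1.566, -0.004, -1.29]
wrist_force: [-1.6, 1.2, 5.9]
width: 0.0002
```

Emit:
arm_command(
  series="0 0 0 0 -0.01 0 0; 0 0 0 0 -0.03 0 0; 0 0 0 0 -0.04 0 0; 0 0 0 0.03 0 -0.02 0; 0 0 0 0.04 0 -0.02 0; 0 0 0 0.04 0 -0.02 0; 0 0 0 0.02 0 -0.01 0; 0 0 0 0 0 0 0; 0 0 0 0 0 0 0",
)

```text
time: 17.05
tool_pos: [0.4671, -0.3722, 0.1788]
ee_rot: [-1.565, -0.004, -1.287]
wrist_force: [-0.1, 1.0, 0.8]
width: 0.0004
```

```bash
python3 shift.py e0
python3 - <<'E'
from h import *
go('pin')
a=cv2.imread("pics/scene0.png");b=cv2.imread("pics/e0_full.png");t=robot.snapshot("top");cv2.imwrite("pics/e_top.png",t)
f=lambda im,u,v:cv2.resize(im[v-22:v+22,u-22:u+22],(264,264),interpolation=cv2.INTER_CUBIC)
P=[(295,240),(457,205),(193,205)]
cv2.imwrite("pics/e1.png",np.vstack([np.hstack([f(i,*p) for p in P]) for i in(a,b)]))
# pin profile
for im in(a,b):
    g=im[:,:,1].astype(float);print([round(g[r,188:192].mean()) for r in range(190,206)])
E
```

```text
disc 0.993 0.125 3.25
dfoot 0.998 0.0 0.0
ball 0.957 -0.875 2.125
bfoot 0.998 0.0 0.0
pin 0.565 4.0 -6.0
pfoot 0.96 -0.125 0.0
disc px/mm 0.43518312660701497
ball px/mm 0.45756575308883496
pin px/mm 0.4496135167769012
t 17.1 tcp [ 0.467  -0.372   0.1787] d tool [-0.1348  0.0525  0.0703] tilt fix [-0.006  0.     0.005] F [-0.34 -0.51  0.27] w 0.0005
[138, 137, 136, 137, 138, 141, 143, 141, 130, 108, 89, 85, 87, 88, 90, 92]
[142, 138, 132, 122, 109, 101, 97, 100, 121, 139, 141, 130, 106, 88, 84, 86]
```

View pics/e1.png

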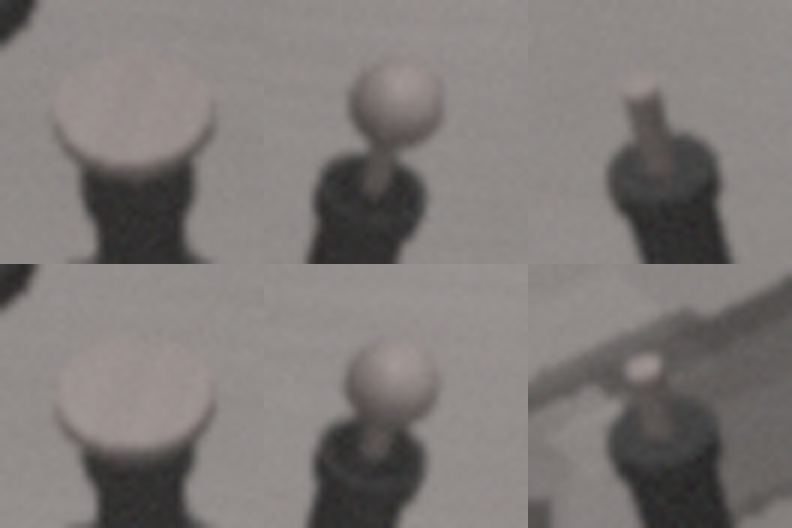

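View pics/e0_full.png

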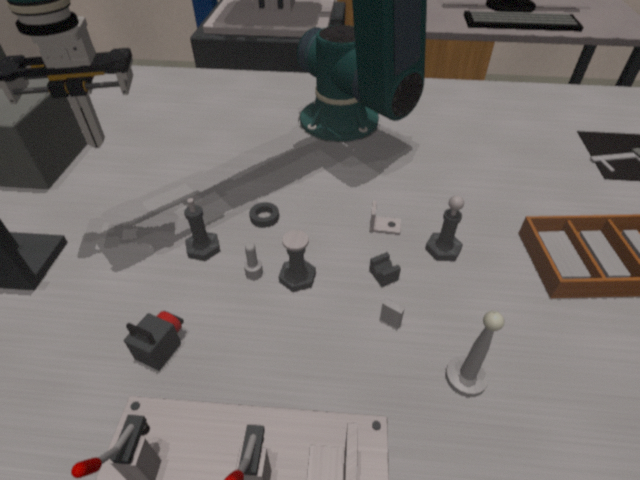

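The last pictures show all three plungers lowered and every foot still in place: disc (295,245), ball (457,202), pin (191,203). The arm is clear at the left, so I'm handing in.

```bash
python3 -c "
from h import *
print(robot.close_job())"
```

```text
the job is handed in; nothing more can be done
None
```

I pressed the three plungers with the shut fingertips in the order disc, ball, pin. The ball and pin came out close to 6 mm, but **the disc went about 1.5 mm too deep**. I handed the job in at about 17 s with the arm raised and clear.

| Plunger | Travel from contact to lowest point | Travel by image shift |
|---|---|---|
| Disc | about 7.7 mm | 7.5 mm |
| Ball | about 6.0 mm | 5–6 mm |
| Pin | about 6.2 mm | 6–6.5 mm |

- **Disc overshoot:** I sent two pressing moves together without checking in between. I left it there because pulling it back up could have lifted the stand. It is still well short of the 14 mm stop.
- **Height disagreement:** in both the contact heights and the images, the fingertips were about 20 mm higher than the reported TCP. I therefore took each contact from the wrist force of 4–6 N.
- **Ball measurement:** the first template match gave only 4.6 mm. The visible edges and the arm's travel put it at 5–6 mm.
- **Stands and other objects:** the three feet matched the first picture to within 0.13 px. I checked the other objects only by eye, and they look unmoved.

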